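# Park and lock the telescope mount head

## Robot

A 6-joint arm with a two-finger parallel gripper is mounted at the origin on the work surface. World frame = base frame: x ahead of the robot, y to its left, z up, the work surface at z = 0. Lengths are in mm, angles in rad, forces in N, time in s.
With the tool pointing down it reaches from about 225 to 725 mm from the base axis. Payload 3.1 kg.
Tool frame: the origin (TCP) lies between the finger pads; the fingertips stand 8 mm ahead of it and the grasp point (between the pads) lies 11 mm behind it; z points along the fingers, y is the line along which they close (so a half turn about z gives the same grasp; the last joint's range is limited). The gripper opens to 85 mm and grips with 20 to 120 N. Pads are 22 mm wide; open, the fingers measure 114 mm over their backs; the gripper's body (76 mm by 85 mm) begins 54 mm behind the grasp point. The pads swing forward as they close: fully open they stand 13 mm farther back than shut.
Start: joints at [1.148, 0.048, 0.099, 1.622, 0, 1.443], TCP at [152.545, 502.342, 239.312] pointing down, gripper open.
Joint ranges: [-2.91, 2.91], [-0.99, 1.94], [-1.21, 1.42], [-2.12, 2.29], [-1.49, 1.47], [-3.14, 3.14]. Speed limits (rad/s): [2.79, 2.79, 3.14, 3.14, 3.14, 3.14].

## Interface

Orientations are given as [roll, pitch, yaw] about the fixed x, y, z axes, in that order (R = Rz(yaw) Ry(pitch) Rx(roll)).
In Python, from rig import bot gives the robot as it stands.
- The arm moves only by the tool drive_tool, never from a script. Its argument "motion" is a list that holds one entry, the list of rows, each a list of 6 numbers: the shift along the tool's x, y, z in cm, then the turn, a rotation vector about the tool's x, y, z in rad. A call has 1 to 20 rows; each row shifts and turns the commanded pose from where the row before left it, along the tool's axes as they then stand; what a row does not reach is not made up. A row lasts 1/8 s, in which the tool goes at most 62.5 mm and 10.7 degrees, less where a joint would pass 70% of its speed; a pose out of reach is approached as far as the arm can. A call with a gripper value outside its range is refused whole. "hand" is the finger opening in cm, from 0 to 8.54, set as the call begins (left out, the last holds). The fingers move at their own pace and stop on an object; the grip force is fixed at half the most. Time passes only in rows, so rows that do not move let the fingers close. It gives the time, the measured TCP pose, the force, the opening and the grip force at its end, in the units of the state.
- bot.get_obs(): the state, without advancing time (a new reading comes with each control period).
- bot.snapshot(name): name is "scene" or "side" or "wrist"; returns a dict with "frame" (400x640x3 uint8, red, green, blue), "mtx" (3x3 intrinsics, pixels), "k1" (the pictures are not rectified: a ray, as slopes to the right and down, at radius r is drawn at 1 + k1 r^2 times it, then the intrinsics apply), "world_to_cam" (4x4, takes a point from world to camera coordinates); the wrist camera has in their place "hand_eye" (4x4, takes a point from camera to tool coordinates, whose origin is the TCP and whose axes are the flange's). Camera axes: x right, y up, looking along -z (the intrinsics and any distortion apply to the point x, -y, -z); pixel columns grow to the right and rows downward; lengths in mm; the calibration is good to about 2 mm. A picture is of the moment at which its call begins: read the wrist's pose just before it. There is no depth.
- bot.hand_in(): hands the job in; it is judged then, once.
The state is a dict: "clock": time; "joint_positions": joint angles; "qvel": joint speeds; "joint_torque": joint torques, N m; "ee_pos": TCP position; "tool_rot": TCP orientation; "ft_force": force on the tool from outside, world axes, zero at the start; "moment": the same for the moment, N m; "opening": opening from 0.0 (shut) to 1.0 (fully open); "grasp_force": force on a finger pad.
Only numpy, scipy, OpenCV 4.12 (cv2) and the standard library are available. Lean on these libraries where they do the work, as an engineer would, in place of code of your own. Each camera call takes 0.05 s, during which the arm holds its last target. There are 200 camera calls.

## Task

Park the telescope mount head and lock it: turn its bar knob slowly clockwise until you feel it drop into its hidden park notch, then squeeze the release paddle in the lever's grip and swing the lever fully down so that the locking bolt goes home. Let go of everything, and leave the other things on the table where they are.

Things in the scene. Friction and masses are not known exactly. Their poses are not given: they have to be found in the camera images.
- knob_grip (a point): Black bar knob on the round white housing (120 mm across, top 79 mm above the table): a 72 mm skirt and on it an upright bar 84 long, 20 thick, 36 mm high (92 to 128 mm up), aluminium band near one end. This point: on the vertical turning axis, half-way up the bar, 116 mm up. x runs along the bar to the banded end, y across it, z up. Turning friction about 0.05 N m; it stays where left.
- knob (a joint): Knob angle, rad: 0 at the anticlockwise stop, grows clockwise seen from above, to 1.95. Starts at 0 to 0.25. Hidden notch: middle at an unknown 0.6 to 1.45, new each time. In the 0.16 rad before the middle a sprung ball pulls the knob on (torque falls some 0.2 N m, to below zero), in the 0.16 rad past it it holds back as much. Let go within 0.1 rad, the knob centres itself.
- mount: The white mount head, fixed to the table; base plate 150 x 225 x 12 mm. Origin on the table; z up, y from the lever's side to the knob: knob axis at y = +60 mm, lever hinge at y = -35 mm, both x = 0. The lever drives a bolt into the knob's notch: with the knob over about 0.1 rad off the notch's middle the lever stops firm at about 0.15 rad; do not force it, correct the knob.
- lever_pivot (a point): Middle of the lever's level hinge pin, between two white cheeks of the mount, 75 mm above the table, 95 mm from the knob's axis. Fixed to the mount: x along the hinge pin, z up, -y points away from the knob; the lever swings in the plane x = 0 of this frame and reaches out to -y.
- lever_grip (a point): Middle of the lever's black grip (100 mm long, 24 x 24 mm), 115 mm out from the hinge pin; the grip ends 165 mm out. x parallel to the hinge pin, -y along the lever outwards, z its upper side. Straddle it from above, fingers closing along x; it may turn between the fingers as it swings. Width along x: 32 mm with the paddle out (x = -13 to +19 mm), 26 mm squeezed, then centred here.
- lever (a joint): Lever angle, rad: 0 raised (0.95 rad above level, as at the start), grows as it swings down to 0.90 (0.05 rad above level, fully down). Stays where left (friction 0.25 N m). With the paddle out a pawl stops it at about 0.08; keep the paddle squeezed from there until it is down: past 0.80 the released pawl latches it.
- paddle (a joint): Travel of the steel release paddle (80 mm long, 18 mm high) in the +x side of the grip, m: 0 out, standing 8 mm proud; 0.006 fully squeezed. It frees the lever at about 0.005. Its spring takes 3 N at first, 10 N fully in, and brings it back; a grip of 25 to 40 N is good.
- counterweight: Bystander: dark steel counterweight, 80 mm across and 56 mm high, standing near the knob. Origin under its centre.
- eyepiece: Bystander: black eyepiece, 44 mm across and 68 mm high, standing near the lever, about 145 mm from the lever's plane. Origin under its centre.
- handset: Bystander: black hand controller with grey keys, 70 x 140 x 26 mm, lying near the lever on the far side. Origin under its centre.
- screwdriver: Bystander: screwdriver, 190 mm long, lying near the knob.

How it is judged:
By the outcome, as a careful person would: the job done as asked, in the order asked, and still so for the second after the job is handed in, with the robot touching nothing.
It also fails if it takes over 67 s, if anything falls off the work surface, if the arm or the gripper's body presses on something with over 40 N, if the wrist force passes 120 N, or if a joint passes its speed limit or range.

## Working session

There is one attempt and no reset: what is moved stays moved. The work goes in short steps, Python scripts to look and compute and a tool call to move; the robot and the scene stay as the last step left them, time stands still between calls to the robot, and variables do not carry over. Pictures are saved under pics/ and viewed, at most 10 in all, crops included, and the job is handed in when it is done.

Besides the shell and the picture viewer there is one more tool, called after "Emit:" by a JSON object that holds its "fn" and its "kwargs", one argument or row to a line. drive_tool: Moves the arm, as the interface text tells. Its arguments: {"type":"object","properties":{"motion":{"type":"array","items":{"type":"array","items":{"type":"array","items":{"type":"number"}}}},"hand":{"type":"number"}},"required":["motion"]}

```bash
mkdir -p pics; ls
python3 - <<'E'
from rig import bot
import cv2
o=bot.get_obs();print(o)
for n in("scene","side"):
    s=bot.snapshot(n);cv2.imwrite(f"pics/{n}0.png",s["frame"][:,:,::-1])
    import numpy as np;np.savez(f"{n}.npz",**s)
    print(s["mtx"],s["k1"],s["world_to_cam"])
E
```

```text
pics
{'clock': 0.0, 'joint_positions': array([ 1.14817402e+00,  4.87437570e-02,  9.75553634e-02,  1.62198487e+00,
       -1.11114442e-05,  1.44300364e+00]), 'qvel': array([ 0.00112543,  0.00201033,  0.00064352, -0.00010728,  0.00012075,
        0.00050788]), 'joint_torque': array([ 4.00298168e-04, -3.38779521e+01,  3.20016038e+01,  2.02551502e-02,
       -1.71821976e-04,  3.55679454e-06]), 'ee_pos': array([152.31605468, 501.79108259, 238.09947577]), 'tool_rot': array([-3.13923368e+00, -2.91908143e-04,  2.84676270e+00]), 'ft_force': array([0.79189074, 0.6914784 , 0.19377715]), 'moment': array([ 0.01833123,  0.01003703, -0.02853301]), 'grasp_force': 0.0, 'opening': 0.9992607948389808}
[[437.21932083   0.         326.85800075]
 [  0.         437.21932083 198.13326036]
 [  0.           0.           1.        ]] -0.11068193036978295 [[ 8.55259434e-01  5.18158495e-01  6.56313530e-03 -5.03704325e+02]
 [-3.29826168e-01  5.34546906e-01  7.78122294e-01  7.85456322e+01]
 [ 3.99682373e-01 -6.67661126e-01  6.28078515e-01 -1.05368104e+03]
 [ 0.00000000e+00  0.00000000e+00  0.00000000e+00  1.00000000e+00]]
[[381.67336211   0.         324.83003012]
 [  0.         381.67336211 201.24199834]
 [  0.           0.           1.        ]] 0.031777070531648605 [[ 9.61409848e-01 -2.75037793e-01 -6.73176376e-03 -5.58598878e+02]
 [ 1.69526691e-01  5.72963897e-01  8.01856018e-01 -2.00450678e+02]
 [-2.16683651e-01 -7.72053486e-01  5.97479380e-01 -6.31994610e+02]
 [ 0.00000000e+00  0.00000000e+00  0.00000000e+00  1.00000000e+00]]
```

View pics/scene0.png

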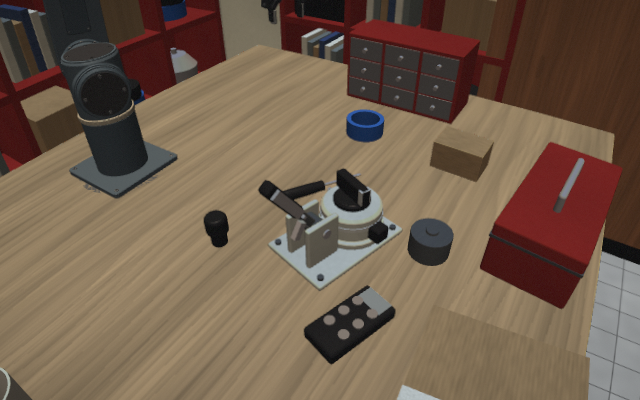

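View pics/side0.png

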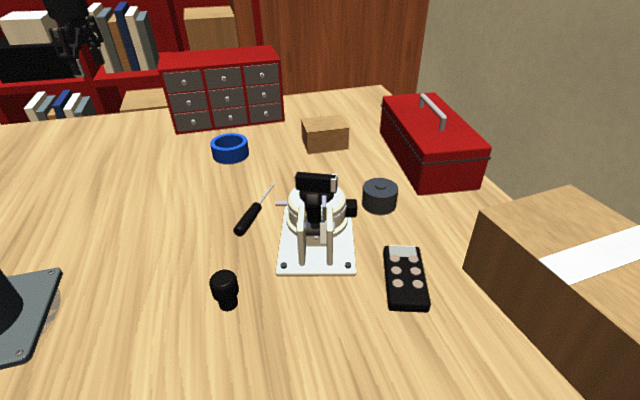

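The scene view shows the mount at about (335,230), with the lever grip tip at (265,187), the knob bar at (352,187) and the plate's front corner at (319,288). The side view shows the plate's front corners at (277,272) and (355,272), the knob bar at (316,183), and its band on the right at (334,184).

```bash
cat > h.py <<'E'
import numpy as np,cv2
from scipy.spatial.transform import Rotation as R
class Cam:
    def __init__(s,d,o=None):
        s.K=np.array(d["mtx"]);s.k=float(d["k1"])
        if "world_to_cam" in d: s.W=np.array(d["world_to_cam"])
        else:
            T=np.eye(4);T[:3,:3]=R.from_euler("xyz",o["tool_rot"]).as_matrix();T[:3,3]=o["ee_pos"]
            s.W=np.linalg.inv(T@np.array(d["hand_eye"]))
        s.D=np.array([s.k,0,0,0]);s.c=np.linalg.inv(s.W)[:3,3]
    def ray(s,p):
        u=cv2.undistortPoints(np.array(p,float).reshape(-1,1,2),s.K,s.D).reshape(-1,2)
        v=np.c_[u[:,0],-u[:,1],-np.ones(len(u))]@s.W[:3,:3]
        return v/np.linalg.norm(v,axis=1)[:,None]
    def onz(s,p,z):
        v=s.ray(p);return s.c+v*((z-s.c[2])/v[:,2])[:,None]
    def proj(s,P):
        q=np.atleast_2d(P)@s.W[:3,:3].T+s.W[:3,3];x=q*[1,-1,-1]
        return cv2.projectPoints(x,np.zeros(3),np.zeros(3),s.K,s.D)[0].reshape(-1,2)
def tri(cs,ps):
    A=0;b=0
    for c,p in zip(cs,ps):
        v=c.ray([p])[0];M=np.eye(3)-np.outer(v,v);A=A+M;b=b+M@c.c
    return np.linalg.solve(A,b)
E
python3 - <<'E'
from h import *
a=np.load("scene.npz");b=np.load("side.npz");A=Cam(a);B=Cam(b);np.set_printoptions(suppress=True,precision=1)
print("cams",A.c,B.c)
print("plate scene L,front,R",A.onz([(270,245),(319,286),(402,228)],12))
print("plate side FL,FR",B.onz([(277,272),(355,272)],12))
for n,s,bx in(("scene",a,(230,160,180,140)),("side",b,(220,160,190,120))):
    x,y,w,h=bx;cv2.imwrite(f"pics/{n}z.png",cv2.resize(s["frame"][y:y+h,x:x+w,::-1],(w*4,h*4),interpolation=cv2.INTER_CUBIC))
E
```

```text
cams [ 877.8 -484.5  604. ] [ 434.1 -526.7  534.6]
plate scene L,front,R [[482.6 -33.8  12. ]
 [615.1 -69.6  12. ]
 [678.1 142.4  12. ]]
plate side FL,FR [[479.7 -35.5  12. ]
 [616.9 -75.7  12. ]]
```

View pics/scenez.png

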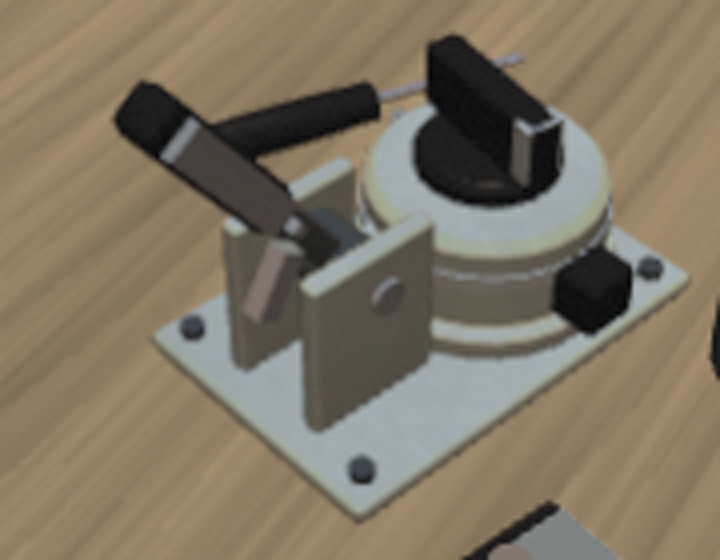

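View pics/sidez.png

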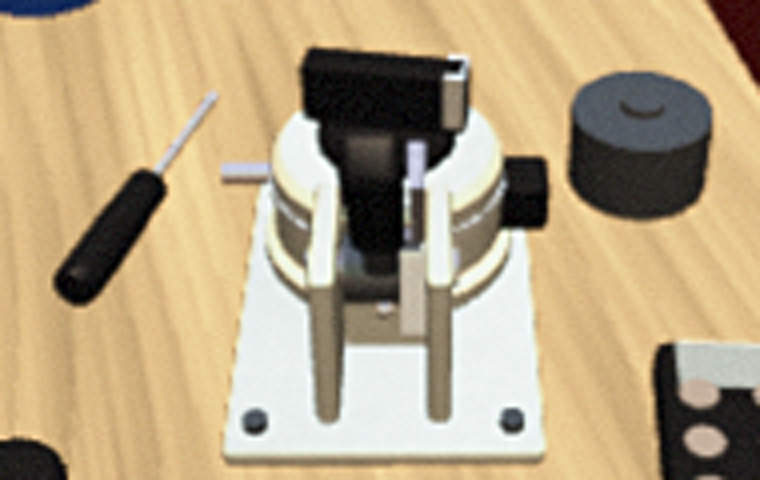

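The crops show four plate screws (scene crop (192,327), (362,468), (650,267)). The knob bar's band is at the robot-far/+x end, and the lever rises toward −y, with its paddle on the right (+x) side.

Run:
```python
from h import *
a=np.load("scene.npz");b=np.load("side.npz");A=Cam(a);B=Cam(b);np.set_printoptions(suppress=True,precision=1)
s=lambda P:np.array(P)/4+[230,160]
t=lambda P:np.array(P)/4+[220,160]
print("screws sc L,F,R",A.onz(s([(192,325),(362,466),(650,265)]),16))
print("screws sd",B.onz(t([(255,418),(512,418)]),16))
print("corners sc",A.onz(s([(155,334),(360,512),(687,276)]),12),"sd",B.onz(t([(225,452),(544,452)]),12))
print("bar top sc: Lnear,Lfar,band near,band far",A.onz(s([(430,48),(462,37),(517,122),(560,120)]),128))
print("bar top sd: Lfar,Lnear,Rfar,Rnear",B.onz(t([(310,48),(305,62),(467,56),(464,72)]),128))
# skirt/housing outline top in scene
print("pin end sc",A.ray(s([(388,293)])))
```

```text
screws sc L,F,R [[492.2 -20.6  16. ]
 [607.8 -52.8  16. ]
 [661.1 132.9  16. ]]
screws sd [[494.7 -24.3  16. ]
 [609.3 -57.9  16. ]]
corners sc [[478.1 -31.8  12. ]
 [618.9 -72.4  12. ]
 [678.9 139.4  12. ]] sd [[477.9 -37.5  12. ]
 [617.9 -78.5  12. ]]
bar top sc: Lnear,Lfar,band near,band far [[551.5  98.6 128. ]
 [559.9 114.3 128. ]
 [612.7  70.1 128. ]
 [628.3  81.5 128. ]]
bar top sd: Lfar,Lnear,Rfar,Rnear [[556.2 107.6 128. ]
 [551.   95.8 128. ]
 [628.8  78.4 128. ]
 [623.1  65.1 128. ]]
pin end sc [[-0.4  0.6 -0.7]]
```

Emit:
{"fn": "drive_tool", "kwargs": {
  "motion": [
    [[-3.6,-1.8,-0.3,0,0,0],[-3.6,-1.8,-0.3,0,0,0],[-3.6,-1.8,-0.3,0,0,0],[-3.6,-1.8,-0.3,0,0,0],[-3.6,-1.8,-0.3,0,0,0],[-3.6,-1.8,-0.3,0,0,0],[-3.6,-1.8,-0.3,0,0,0],[-3.6,-1.8,-0.3,0,0,0],[-3.6,-1.8,-0.3,0,0,0],[-3.6,-1.8,-0.3,0,0,0],[-3.6,-1.8,-0.3,0,0,0],[-3.6,-1.8,-0.3,0,0,0],[-3.6,-1.8,-0.3,0,0,0],[-3.6,-1.8,-0.3,0,0,0],[0,0,0,0,0,0],[0,0,0,0,0,0]]
  ]
}}

```text
clock: 2.1
ee_pos: [561.1, 114.9, 280.7]
tool_rot: [-3.141, -0.002, 2.847]
ft_force: [0.2, 0.0, 0.5]
opening: 1.0
grasp_force: 0.0
```

Run:
```python
from rig import bot
from h import *
o=bot.get_obs();s=bot.snapshot("wrist");np.savez("w1.npz",**s,ee_pos=o["ee_pos"],tool_rot=o["tool_rot"])
cv2.imwrite("pics/w1.png",s["frame"][:,:,::-1])
print(o["clock"],o["ee_pos"],o["tool_rot"],s["hand_eye"],s["mtx"],s["k1"])
c=Cam(s,o);print(c.c,c.proj([[589,89,128],[563,-2,75],[545,-67,168]]))
```

```text
2.1 [561.08152845 114.92798665 280.6583245 ] [-3.14139799e+00 -1.84047529e-03  2.84655032e+00] [[ 4.84635023e-05  9.47253704e-01  3.20484660e-01  8.32521994e+01]
 [ 9.99999223e-01 -4.45058665e-04  1.16423671e-03  3.51428347e-01]
 [ 1.24546201e-03  3.20484355e-01 -9.47252990e-01 -1.34551721e+02]
 [ 0.00000000e+00  0.00000000e+00  0.00000000e+00  1.00000000e+00]] [[342.85938121   0.         320.08172324]
 [  0.         342.85938121 202.23781123]
 [  0.           0.           1.        ]] -0.020090175096524835
[481.77354845 139.42534492 415.36296974] [[301.64556047 223.85887466]
 [214.55588191 206.12611796]
 [ 97.66768009 246.15242526]]
```

View pics/w1.png

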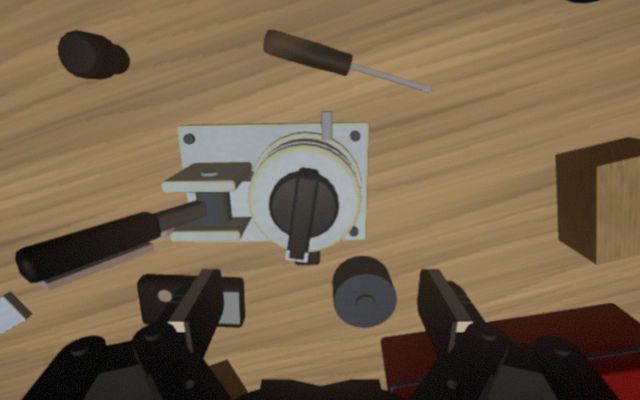

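The wrist view shows the housing circle centred near (304,199), the bar running from (310,170) to the banded end at (297,256), and the lever grip running lower-left from (155,225) to (30,265).

Run:
```python
from h import *
w=np.load("w1.npz");c=Cam(w,w);np.set_printoptions(suppress=True,precision=2)
im=w["frame"];hsv=cv2.cvtColor(im,cv2.COLOR_RGB2HSV)
roi=np.zeros(im.shape[:2],np.uint8);roi[125:275,240:375]=1
m=((hsv[...,2]>130)&(hsv[...,1]<75)).astype(np.uint8)*roi
# skirt dark disc + bar inside housing
print("housing L/R/T/B",c.onz([(249,199),(359,199),(304,145),(304,253)],79))
dk=((hsv[...,2]<90)).astype(np.uint8)*roi
print("bar ends",e:=c.onz([(310,170),(297,256)],128),"mid",e.mean(0),"len",np.linalg.norm(e[1]-e[0]),"yaw",np.arctan2(*(e[1]-e[0])[1::-1]))
p=c.onz([(178,126),(368,123),(366,240)],12);print("plate",p,np.arctan2(*(p[1]-p[0])[1::-1])-np.pi/2,np.linalg.norm(np.diff(p,axis=0),axis=1))
print(c.onz([(189,139),(355,136),(354,231)],16))
x=cv2.resize(im[140:280,235:375,::-1],None,fx=4,fy=4,interpolation=cv2.INTER_CUBIC);x=cv2.convertScaleAbs(x,alpha=1.8)
cv2.imwrite("pics/w1z.png",x)
```

```text
housing L/R/T/B [[565.17  36.84  79.  ]
 [598.14 145.53  79.  ]
 [528.62 108.2   79.  ]
 [640.62  72.33  79.  ]]
bar ends [[543.7  111.14 128.  ]
 [618.55  74.9  128.  ]] mid [581.13  93.02 128.  ] len 83.16209495851821 yaw -0.4509630835096198
plate [[474.23 -31.2   12.  ]
 [535.2  180.33  12.  ]
 [677.73 141.16  12.  ]] -0.2806061332109855 [220.14 147.82]
[[491.74 -23.36  16.  ]
 [544.59 161.88  16.  ]
 [659.28 129.73  16.  ]]
```

View pics/w1z.png

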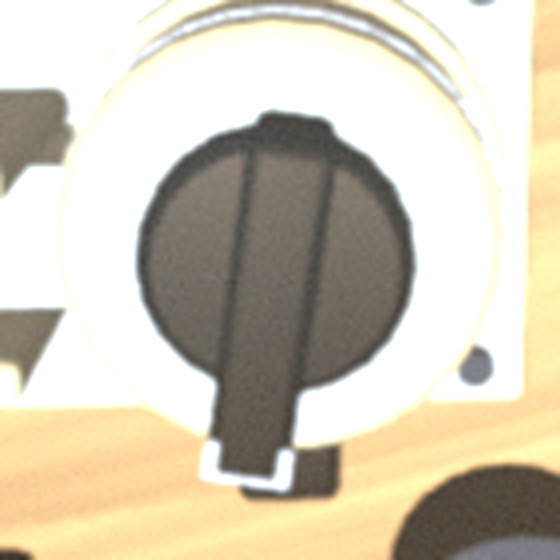

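The enlarged crop shows the bar's top face from (291,150) to the band's outer edge at (248,485), and the skirt disc centred at (276,256).

Run:
```python
from h import *
w=np.load("w1.npz");c=Cam(w,w);np.set_printoptions(suppress=True,precision=2)
t=lambda P:np.array(P)/4+[235,140]-.1
e=c.onz(t([(290,150),(248,485)]),128);print("bar",e,e.mean(0),np.linalg.norm(e[1]-e[0]),np.arctan2(*(e[1]-e[0])[1::-1]))
e=c.onz(t([(249,150),(216,400)]),128);print("left edge yaw",np.arctan2(*(e[1]-e[0])[1::-1]))
e=c.onz(t([(333,150),(298,400)]),128);print("right edge yaw",np.arctan2(*(e[1]-e[0])[1::-1]))
print("skirt",c.onz(t([(276,256),(138,256),(413,256)]),92))
print("housing",c.onz(t([(281,234)]),79))
# lever: far end of grip
k=np.array([587,90.]);ps=-.279;X=np.array([np.cos(ps),np.sin(ps)]);Y=np.array([-np.sin(ps),np.cos(ps)])
h=k-95*Y;L=lambda r,z,x=0:[*(h-r*np.cos(.95)*Y+x*X+np.sin(.95)*0*Y),75+r*np.sin(.95)+z]
print("hinge",h,"grip end px",c.proj([L(165,0),L(115,0),L(65,0)]),Cam(np.load("scene.npz")).proj([L(165,0),L(115,0)]))
```

```text
bar [[549.29 107.03 128.  ]
 [623.65  73.13 128.  ]] [586.47  90.08 128.  ] 81.72954048122143 -0.42782692619934853
left edge yaw -0.44347048623601626
right edge yaw -0.4318643206459729
skirt [[582.67  91.42  92.  ]
 [572.68  58.49  92.  ]
 [592.58 124.09  92.  ]]
housing [[581.39  92.55  79.  ]]
hinge [560.84  -1.33] grip end px [[ 20.46 268.91]
 [ 97.19 243.2 ]
 [156.01 223.54]] [[263.56 187.98]
 [280.66 200.86]]
```

Emit:
{"fn": "drive_tool", "kwargs": {
  "motion": [
    [[-1.07,-0.54,0,0,0,0],[-1.07,-0.54,0,0,0,0],[-1.07,-0.54,0,0,0,0],[0,0,0,0,0,0.07],[0,0,0,0,0,0.07],[0,0,1.4,0,0,0],[0,0,1.4,0,0,0],[0,0,1.4,0,0,0],[0,0,1.4,0,0,0],[0,0,1.4,0,0,0],[0,0,1.4,0,0,0],[0,0,1.4,0,0,0],[0,0,1.4,0,0,0],[0,0,1.4,0,0,0],[0,0,1.4,0,0,0],[0,0,1.4,0,0,0],[0,0,1.0,0,0,0],[0,0,1.0,0,0,0],[0,0,0,0,0,0]]
  ]
}}

```text
clock: 4.53
ee_pos: [586.9, 89.9, 106.1]
tool_rot: [-3.141, -0.002, 2.707]
ft_force: [-0.3, 0.2, -0.4]
opening: 1.003
grasp_force: 0.0
```

Emit:
{"fn": "drive_tool", "kwargs": {
  "motion": [
    [[0,0,0,0,0,0],[0,0,0,0,0,0],[0,0,0,0,0,0],[0,0,0,0,0,0],[0,0,0,0,0,0],[0,0,0,0,0,0]]
  ],
  "hand": 0.5
}}

```text
clock: 5.28
ee_pos: [587.5, 89.2, 108.0]
tool_rot: [-3.14, 0.001, 2.706]
ft_force: [-1.6, -3.8, 4.6]
opening: 0.228
grasp_force: 60.4
```

Run:
```python
from rig import bot
o=bot.get_obs()
for k in("clock","ee_pos","tool_rot","ft_force","moment","opening","grasp_force","joint_positions"):print(k,o[k])
```

```text
clock 5.275
ee_pos [587.53517675  89.16412993 107.98837326]
tool_rot [-3.14026601e+00  7.95615328e-04  2.70636889e+00]
ft_force [-1.62445049 -3.78473182  4.56351757]
moment [-0.69716064  0.45870925  0.05913722]
opening 0.2279181905507321
grasp_force 60.37035405635834
joint_positions [ 0.03859798  0.23742582  0.04833504  1.38160292 -0.00154352  0.47382219]
```

Emit:
{"fn": "drive_tool", "kwargs": {
  "motion": [
    [[0,0,0,0,0,0.02],[0,0,0,0,0,0.02],[0,0,0,0,0,0.02],[0,0,0,0,0,0.02],[0,0,0,0,0,0.02]]
  ]
}}

```text
clock: 5.9
ee_pos: [587.5, 89.1, 108.0]
tool_rot: [-3.14, 0.001, 2.606]
ft_force: [-2.9, -4.8, 5.5]
opening: 0.221
grasp_force: 60.4
```

```bash
cat > r.py <<'E'
from rig import bot
o=bot.get_obs();print(round(float(o["clock"]),2),o["ee_pos"].round(1),o["tool_rot"].round(4),o["ft_force"].round(1),o["moment"].round(3),round(float(o["opening"]),3),round(float(o["grasp_force"]),1),"q6",o["joint_positions"][5].round(4),"t6",o["joint_torque"][5].round(4))
E
python3 r.py
```

```text
5.9 [587.5  89.1 108. ] [-3.1401e+00  1.0000e-03  2.6057e+00] [-2.9 -4.8  5.5] [-0.829  0.625  0.194] 0.221 60.4 q6 0.5745 t6 0.0983
```

Emit:
{"fn": "drive_tool", "kwargs": {
  "motion": [
    [[0,0,0,0,0,0.02],[0,0,0,0,0,0.02],[0,0,0,0,0,0.02],[0,0,0,0,0,0.02],[0,0,0,0,0,0.02]]
  ]
}}

```text
clock: 6.52
ee_pos: [587.5, 89.1, 108.0]
tool_rot: [-3.14, 0.001, 2.506]
ft_force: [-3.6, -4.5, 5.5]
opening: 0.226
grasp_force: 60.4
```

```bash
python3 r.py
```

```text
6.53 [587.5  89.1 108. ] [-3.1401e+00  1.1000e-03  2.5056e+00] [-3.6 -4.5  5.5] [-0.799  0.563  0.225] 0.226 60.4 q6 0.6746 t6 0.0744
```

Emit:
{"fn": "drive_tool", "kwargs": {
  "motion": [
    [[0,0,0,0,0,0.02],[0,0,0,0,0,0.02],[0,0,0,0,0,0.02]]
  ]
}}

```text
clock: 6.9
ee_pos: [587.4, 89.0, 108.0]
tool_rot: [-3.14, 0.001, 2.446]
ft_force: [-3.5, -5.0, 6.2]
opening: 0.224
grasp_force: 60.4
```

```bash
python3 r.py
```

```text
6.9 [587.4  89.  108. ] [-3.1401e+00  1.2000e-03  2.4457e+00] [-3.5 -5.   6.2] [-0.945  0.618  0.159] 0.224 60.4 q6 0.7345 t6 0.0803
```

Emit:
{"fn": "drive_tool", "kwargs": {
  "motion": [
    [[0,0,0,0,0,0.02],[0,0,0,0,0,0.02],[0,0,0,0,0,0.02]]
  ]
}}

```text
clock: 7.28
ee_pos: [587.4, 89.0, 108.0]
tool_rot: [-3.14, 0.001, 2.386]
ft_force: [-3.8, -4.5, 5.5]
opening: 0.221
grasp_force: 60.4
```

```bash
python3 r.py
```

```text
7.28 [587.4  89.  108. ] [-3.1400e+00  1.3000e-03  2.3856e+00] [-3.8 -4.5  5.5] [-0.911  0.628  0.19 ] 0.221 60.4 q6 0.7946 t6 0.0902
```

Emit:
{"fn": "drive_tool", "kwargs": {
  "motion": [
    [[0,0,0,0,0,0.02],[0,0,0,0,0,0.02],[0,0,0,0,0,0.02]]
  ]
}}

```text
clock: 7.65
ee_pos: [587.4, 88.9, 108.0]
tool_rot: [-3.14, 0.001, 2.326]
ft_force: [-3.3, -4.8, 5.3]
opening: 0.222
grasp_force: 60.4
```

```bash
python3 r.py
```

```text
7.65 [587.4  88.9 108. ] [-3.1401e+00  1.4000e-03  2.3255e+00] [-3.3 -4.8  5.3] [-0.914  0.57   0.163] 0.222 60.4 q6 0.8546 t6 0.0853
```

Emit:
{"fn": "drive_tool", "kwargs": {
  "motion": [
    [[0,0,0,0,0,0.02],[0,0,0,0,0,0.02],[0,0,0,0,0,0.02]]
  ]
}}

```text
clock: 8.02
ee_pos: [587.3, 88.9, 108.0]
tool_rot: [-3.14, 0.002, 2.266]
ft_force: [-3.6, -4.5, 6.7]
opening: 0.223
grasp_force: 60.4
```

```bash
python3 r.py
```

```text
8.03 [587.3  88.9 108. ] [-3.1400e+00  1.5000e-03  2.2656e+00] [-3.6 -4.5  6.7] [-0.909  0.641  0.121] 0.223 60.4 q6 0.9145 t6 0.0647
```

Emit:
{"fn": "drive_tool", "kwargs": {
  "motion": [
    [[0,0,0,0,0,0.02],[0,0,0,0,0,0.02],[0,0,0,0,0,0.02]]
  ]
}}

```text
clock: 8.4
ee_pos: [587.3, 88.9, 108.0]
tool_rot: [-3.14, 0.002, 2.205]
ft_force: [-3.7, -5.2, 6.3]
opening: 0.222
grasp_force: 60.4
```

```bash
python3 r.py
```

```text
8.4 [587.3  88.9 108. ] [-3.1401e+00  1.6000e-03  2.2054e+00] [-3.7 -5.2  6.3] [-0.966  0.692  0.115] 0.222 60.4 q6 0.9747 t6 0.0217
```

Emit:
{"fn": "drive_tool", "kwargs": {
  "motion": [
    [[0,0,0,0,0,0.02],[0,0,0,0,0,0.02],[0,0,0,0,0,0.02]]
  ]
}}

```text
clock: 8.78
ee_pos: [587.3, 88.9, 108.0]
tool_rot: [-3.14, 0.002, 2.145]
ft_force: [-4.2, -4.4, 5.7]
opening: 0.221
grasp_force: 60.5
```

```bash
python3 r.py
```

```text
8.78 [587.3  88.9 108. ] [-3.1401e+00  1.7000e-03  2.1451e+00] [-4.2 -4.4  5.7] [-0.915  0.735  0.025] 0.221 60.5 q6 1.0349 t6 -0.0294
```

Emit:
{"fn": "drive_tool", "kwargs": {
  "motion": [
    [[0,0,0,0,0,0.02],[0,0,0,0,0,0.02]]
  ]
}}

```text
clock: 9.02
ee_pos: [587.3, 88.8, 108.0]
tool_rot: [-3.14, 0.002, 2.105]
ft_force: [-4.4, -5.0, 6.2]
opening: 0.222
grasp_force: 60.5
```

```bash
python3 r.py
```

```text
9.03 [587.3  88.8 108. ] [-3.1401e+00  1.7000e-03  2.1050e+00] [-4.4 -5.   6.2] [-0.938  0.772  0.058] 0.222 60.5 q6 1.075 t6 -0.067
```

Emit:
{"fn": "drive_tool", "kwargs": {
  "motion": [
    [[0,0,0,0,0,0.02],[0,0,0,0,0,0.02]]
  ]
}}

```text
clock: 9.28
ee_pos: [587.2, 88.9, 108.0]
tool_rot: [-3.14, 0.002, 2.065]
ft_force: [-3.6, -5.4, 6.6]
opening: 0.223
grasp_force: 60.5
```

```bash
python3 r.py
```

```text
9.28 [587.2  88.9 108. ] [-3.1401e+00  1.8000e-03  2.0655e+00] [-3.6 -5.4  6.6] [-1.004  0.704  0.265] 0.223 60.5 q6 1.1146 t6 0.1026
```

Emit:
{"fn": "drive_tool", "kwargs": {
  "motion": [
    [[0,0,0,0,0,0.02]]
  ]
}}

```text
clock: 9.4
ee_pos: [587.2, 88.8, 108.0]
tool_rot: [-3.14, 0.002, 2.046]
ft_force: [-4.2, -5.0, 6.2]
opening: 0.223
grasp_force: 60.5
```

```bash
python3 r.py
```

```text
9.4 [587.2  88.8 108. ] [-3.1401e+00  2.0000e-03  2.0461e+00] [-4.2 -5.   6.2] [-0.985  0.656  0.467] 0.223 60.5 q6 1.134 t6 0.3241
```

The pull-in reversed to a firm hold-back between yaw 2.105 and 2.046, so the notch middle is at about 2.075. I'll back off 0.03, release and lift.

Emit:
{"fn": "drive_tool", "kwargs": {
  "motion": [
    [[0,0,0,0,0,-0.015],[0,0,0,0,0,-0.015],[0,0,0,0,0,0]]
  ]
}}

```text
clock: 9.78
ee_pos: [587.2, 88.9, 108.0]
tool_rot: [-3.14, 0.002, 2.076]
ft_force: [-3.6, -5.5, 6.4]
opening: 0.221
grasp_force: 60.5
```

```bash
python3 r.py
```

```text
9.78 [587.2  88.9 108. ] [-3.1402e+00  1.7000e-03  2.0755e+00] [-3.6 -5.5  6.4] [-0.972  0.735  0.021] 0.221 60.5 q6 1.1045 t6 0.0094
```

Emit:
{"fn": "drive_tool", "kwargs": {
  "motion": [
    [[0,0,0,0,0,0],[0,0,0,0,0,0],[0,0,0,0,0,0],[0,0,0,0,0,0],[0,0,0,0,0,0],[0,0,0,0,0,0],[0,0,0,0,0,0],[0,0,0,0,0,0]]
  ],
  "hand": 8.5
}}

```text
clock: 10.78
ee_pos: [587.6, 90.0, 107.3]
tool_rot: [3.142, 0.0, 2.077]
ft_force: [-0.2, -0.0, 0.5]
opening: 0.993
grasp_force: 0.0
```

Emit:
{"fn": "drive_tool", "kwargs": {
  "motion": [
    [[0,0,-1,0,0,0],[0,0,-1.6,0,0,0],[0,0,-1.6,0,0,0],[0,0,-1.6,0,0,0],[0,0,-1.6,0,0,0],[0,0,-1.6,0,0,0],[0,0,-1.6,0,0,0],[0,0,-1.6,0,0,0],[0,0,-1.6,0,0,0],[0,0,-1.6,0,0,0],[0,0,-1.6,0,0,0],[0,0,0,0,0,0.14],[0,0,0,0,0,0.14],[0,0,0,0,0,0.14],[0,0,0,0,0,0.14],[0,0,0,0,0,0.14],[0,0,0,0,0,0.084],[0,0,0,0,0,0],[0,0,0,0,0,0]]
  ]
}}

```text
clock: 13.15
ee_pos: [587.6, 90.0, 277.5]
tool_rot: [3.142, -0.0, 1.294]
ft_force: [-0.2, 1.0, -0.1]
opening: 0.994
grasp_force: 0.0
```

```bash
python3 r.py
python3 - <<'E'
from rig import bot
from h import *
np.set_printoptions(suppress=True,precision=2)
s=bot.snapshot("scene");d=bot.snapshot("side")
cv2.imwrite("pics/k2.png",np.hstack([cv2.resize(x["frame"][y:y+120,a:a+130,::-1],None,fx=3,fy=3,interpolation=cv2.INTER_CUBIC) for x,y,a in((s,150,290),(d,150,250))]))
E
```

```text
13.15 [587.6  90.  277.5] [ 3.1415 -0.      1.294 ] [-0.2  1.  -0.1] [-0.014 -0.006 -0.043] 0.994 0.0 q6 1.8867 t6 -0.0021
```

Emit:
{"fn": "drive_tool", "kwargs": {
  "motion": [
    [[-1.69,-0.01,0,0,0,0],[-1.69,-0.01,0,0,0,0],[-1.69,-0.01,0,0,0,0],[-1.69,-0.01,0,0,0,0],[-1.69,-0.01,0,0,0,0],[-1.69,-0.01,0,0,0,0],[-1.69,-0.01,0,0,0,0],[-1.69,-0.01,0,0,0,0],[-1.69,0,0,0,0,0],[-1.69,0,0,0,0,0],[0,0,0,0,0,0],[0,0,0,0,0,0]]
  ]
}}

```text
clock: 14.75
ee_pos: [540.5, -72.2, 277.3]
tool_rot: [-3.142, -0.0, 1.293]
ft_force: [-1.2, -0.5, 0.7]
opening: 0.991
grasp_force: 0.0
```

```bash
python3 r.py
python3 - <<'E'
from rig import bot
from h import *
np.set_printoptions(suppress=True,precision=1)
o=bot.get_obs();s=bot.snapshot("wrist");c=Cam(s,o);np.savez("w2.npz",**s,ee_pos=o["ee_pos"],tool_rot=o["tool_rot"])
k=np.array([587,89.3]);ps=-.279;X=np.array([np.cos(ps),np.sin(ps)]);Y=np.array([-np.sin(ps),np.cos(ps)]);h=k-95*Y
im=s["frame"][:,:,::-1].copy()
P=[[*(h-(r*np.cos(.95)-n*np.sin(.95))*Y+x*X),75+r*np.sin(.95)+n*np.cos(.95)] for r,n,x in((165,12,0),(165,12,-12),(165,12,12),(65,12,-12),(65,12,12),(65,12,0))]
p=c.proj(P);print(p)
cv2.imwrite("pics/w2.png",im)
E
```

```text
14.75 [540.5 -72.2 277.3] [-3.1416e+00 -5.0000e-04  1.2927e+00] [-1.2 -0.5  0.7] [ 0.042 -0.021  0.018] 0.991 0.0 q6 1.5928 t6 -0.0019
[[321.5 246.7]
 [302.4 246.7]
 [340.5 246.7]
 [306.4 135.8]
 [336.3 135.8]
 [321.3 135.8]]
```

View pics/w2.png

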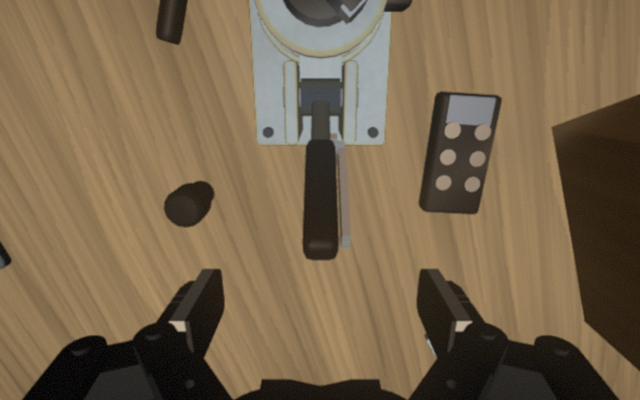

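The wrist view shows the lever grip centred at x≈321, with its end at about (321,245). That matches the prediction, and the paddle is on the right at (345,195). I'll descend and squeeze.

Emit:
{"fn": "drive_tool", "kwargs": {
  "motion": [
    [[0,0,1.4,0,0,0],[0,0,1.4,0,0,0],[0,0,1.4,0,0,0],[0,0,1.4,0,0,0],[0,0,1.4,0,0,0],[0,0,1.4,0,0,0],[0,0,1.4,0,0,0],[0,0,1.4,0,0,0],[0,0,0,0,0,0]]
  ]
}}

```text
clock: 15.92
ee_pos: [539.4, -72.1, 163.5]
tool_rot: [-3.139, 0.0, 1.293]
ft_force: [-0.8, -0.7, -0.5]
opening: 0.997
grasp_force: 0.0
```

Emit:
{"fn": "drive_tool", "kwargs": {
  "motion": [
    [[0,0,0,0,0,0],[0,0,0,0,0,0],[0,0,0,0,0,0],[0,0,0,0,0,0],[0,0,0,0,0,0],[0,0,0,0,0,0]]
  ],
  "hand": 1.5
}}

```text
clock: 16.68
ee_pos: [540.6, -72.9, 167.0]
tool_rot: [3.14, 0.001, 1.292]
ft_force: [-4.0, -1.6, 5.3]
opening: 0.275
grasp_force: 63.9
```

```bash
python3 r.py
python3 - <<'E'
import numpy as np
t=np.linspace(.95,.05,19);r=125
x=-r*np.cos(t);z=r*np.sin(t)
print(np.c_[np.diff(x),-np.diff(z)].round(1).tolist())
E
```

```text
16.68 [540.6 -72.9 167. ] [3.1398e+00 7.0000e-04 1.2915e+00] [-4.  -1.6  5.3] [-0.135 -0.052 -0.302] 0.275 63.9 q6 1.5935 t6 -0.296
[[-5.0, 3.8], [-4.8, 4.0], [-4.6, 4.2], [-4.4, 4.5], [-4.1, 4.7], [-3.9, 4.9], [-3.7, 5.1], [-3.4, 5.2], [-3.1, 5.4], [-2.9, 5.6], [-2.6, 5.7], [-2.3, 5.8], [-2.0, 5.9], [-1.7, 6.0], [-1.4, 6.1], [-1.1, 6.2], [-0.8, 6.2], [-0.5, 6.2]]
```

Emit:
{"fn": "drive_tool", "kwargs": {
  "motion": [
    [[-0.5,0,0.38,0,0,0],[-0.48,0,0.4,0,0,0],[-0.46,0,0.42,0,0,0],[-0.44,0,0.45,0,0,0],[0,0,0,0,0,0]]
  ]
}}

```text
clock: 17.3
ee_pos: [535.4, -90.5, 151.1]
tool_rot: [3.14, -0.001, 1.292]
ft_force: [-4.0, -0.6, 7.8]
opening: 0.274
grasp_force: 64.2
```

```bash
python3 r.py
```

```text
17.3 [535.4 -90.5 151.1] [ 3.1397e+00 -9.0000e-04  1.2919e+00] [-4.  -0.6  7.8] [ 0.418  0.322 -0.17 ] 0.274 64.2 q6 1.5581 t6 -0.1489
```

Emit:
{"fn": "drive_tool", "kwargs": {
  "motion": [
    [[-0.41,0,0.47,0,0,0],[-0.39,0,0.49,0,0,0],[-0.37,0,0.51,0,0,0],[-0.34,0,0.52,0,0,0],[-0.31,0,0.54,0,0,0],[0,0,0,0,0,0]]
  ]
}}

```text
clock: 18.05
ee_pos: [530.2, -108.9, 125.3]
tool_rot: [3.14, 0.001, 1.291]
ft_force: [-4.1, -2.7, 6.2]
opening: 0.27
grasp_force: 64.0
```

Emit:
{"fn": "drive_tool", "kwargs": {
  "motion": [
    [[-0.29,0,0.56,0,0,0],[-0.26,0,0.57,0,0,0],[-0.23,0,0.58,0,0,0],[-0.2,0,0.59,0,0,0],[-0.17,0,0.6,0,0,0],[0,0,0,0,0,0]]
  ]
}}

```text
clock: 18.8
ee_pos: [526.8, -120.5, 95.6]
tool_rot: [3.141, 0.002, 1.291]
ft_force: [-3.8, -4.8, 4.9]
opening: 0.276
grasp_force: 63.4
```

```bash
python3 r.py
```

```text
18.8 [ 526.8 -120.5   95.6] [3.1409e+00 2.4000e-03 1.2911e+00] [-3.8 -4.8  4.9] [-0.165  0.371 -0.128] 0.276 63.4 q6 1.5029 t6 -0.1337
```

Emit:
{"fn": "drive_tool", "kwargs": {
  "motion": [
    [[-0.14,0,0.61,0,0,0],[-0.11,0,0.62,0,0,0],[-0.08,0,0.62,0,0,0],[0,0,0,0,0,0]]
  ]
}}

```text
clock: 19.3
ee_pos: [525.9, -123.9, 76.8]
tool_rot: [3.141, 0.003, 1.291]
ft_force: [-3.3, -4.2, 3.3]
opening: 0.27
grasp_force: 63.2
```

Emit:
{"fn": "drive_tool", "kwargs": {
  "motion": [
    [[-0.03,0,0.4,0,0,0],[-0.02,0,0.25,0,0,0],[0,0,0,0,0,0]]
  ]
}}

```text
clock: 19.68
ee_pos: [525.7, -124.4, 70.6]
tool_rot: [3.141, 0.003, 1.291]
ft_force: [-3.9, -5.3, 4.4]
opening: 0.275
grasp_force: 63.6
```

```bash
python3 r.py
```

```text
19.68 [ 525.7 -124.4   70.6] [3.1411e+00 3.0000e-03 1.2910e+00] [-3.9 -5.3  4.4] [-0.265  0.457 -0.085] 0.275 63.6 q6 1.4958 t6 -0.1378
```

Emit:
{"fn": "drive_tool", "kwargs": {
  "motion": [
    [[0,0,0.2,0,0,0],[0,0,0,0,0,0]]
  ]
}}

```text
clock: 19.92
ee_pos: [525.7, -124.5, 68.8]
tool_rot: [3.141, 0.003, 1.291]
ft_force: [-4.0, -5.9, 5.0]
opening: 0.269
grasp_force: 63.7
```

Emit:
{"fn": "drive_tool", "kwargs": {
  "motion": [
    [[0,0,0.2,0,0,0],[0,0,0,0,0,0]]
  ]
}}

```text
clock: 20.18
ee_pos: [525.7, -124.5, 67.6]
tool_rot: [3.141, 0.003, 1.291]
ft_force: [-6.3, -4.6, 7.8]
opening: 0.273
grasp_force: 64.0
```

Emit:
{"fn": "drive_tool", "kwargs": {
  "motion": [
    [[0,0,0.2,0,0,0],[0,0,0,0,0,0]]
  ]
}}

```text
clock: 20.42
ee_pos: [525.8, -124.5, 67.5]
tool_rot: [3.14, 0.004, 1.291]
ft_force: [-8.6, -3.7, 15.5]
opening: 0.275
grasp_force: 65.3
```

Emit:
{"fn": "drive_tool", "kwargs": {
  "motion": [
    [[0,0,0.2,0,0,0],[0,0,0,0,0,0]]
  ]
}}

```text
clock: 20.68
ee_pos: [525.8, -124.6, 67.5]
tool_rot: [3.139, 0.004, 1.291]
ft_force: [-12.3, -3.4, 23.4]
opening: 0.274
grasp_force: 66.5
```

The lever is firm against its lower stop. I'll ease off, open, retreat upward and look.

Emit:
{"fn": "drive_tool", "kwargs": {
  "motion": [
    [[0,0,-0.3,0,0,0],[0,0,0,0,0,0]]
  ]
}}

```text
clock: 20.92
ee_pos: [525.8, -124.5, 67.6]
tool_rot: [3.14, 0.004, 1.291]
ft_force: [-7.1, -5.1, 11.7]
opening: 0.276
grasp_force: 64.8
```

Emit:
{"fn": "drive_tool", "kwargs": {
  "motion": [
    [[0,0,0,0,0,0],[0,0,0,0,0,0],[0,0,0,0,0,0],[0,0,0,0,0,0],[0,0,0,0,0,0],[0,0,0,0,0,0],[0,0,0,0,0,0],[0,0,0,0,0,0]]
  ],
  "hand": 8.5
}}

```text
clock: 21.92
ee_pos: [526.1, -122.6, 64.5]
tool_rot: [-3.142, -0.0, 1.293]
ft_force: [-0.4, 0.9, -0.3]
opening: 0.997
grasp_force: 0.0
```

Emit:
{"fn": "drive_tool", "kwargs": {
  "motion": [
    [[0,0,-1,0,0,0],[0,0,-1.6,0,0,0],[0,0,-1.6,0,0,0],[0,0,-1.6,0,0,0],[0,0,-1.6,0,0,0],[0,0,-1.6,0,0,0],[0,0,-1.6,0,0,0],[0,0,-1.6,0,0,0],[0,0,-1.6,0,0,0],[0,0,-1.6,0,0,0],[0,0,-1.6,0,0,0],[0,0,-1.6,0,0,0],[0,0,0,0,0,0],[0,0,0,0,0,0]]
  ]
}}

```text
clock: 23.68
ee_pos: [526.0, -122.6, 250.1]
tool_rot: [-3.141, -0.0, 1.293]
ft_force: [-0.7, 0.3, 0.2]
opening: 0.993
grasp_force: 0.0
```

```bash
python3 r.py
python3 - <<'E'
from rig import bot
from h import *
np.set_printoptions(suppress=True,precision=1)
o=bot.get_obs();s=bot.snapshot("wrist");c=Cam(s,o);cv2.imwrite("pics/w3.png",s["frame"][:,:,::-1])
k=np.array([587,89.3]);ps=-.279;Y=np.array([-np.sin(ps),np.cos(ps)]);h=k-95*Y
for t in(.05,.15,.3):print(t,c.proj([[*(h-165*np.cos(t)*Y),75+165*np.sin(t)+12]]))
E
```

```text
23.68 [ 526.  -122.6  250.1] [-3.1409 -0.      1.2928] [-0.7  0.3  0.2] [-0.011 -0.049 -0.003] 0.993 0.0 q6 1.4956 t6 0.0
0.05 [[321.3 226.9]]
0.15 [[321.3 232.5]]
0.3 [[321.4 238.5]]
```

View pics/w3.png

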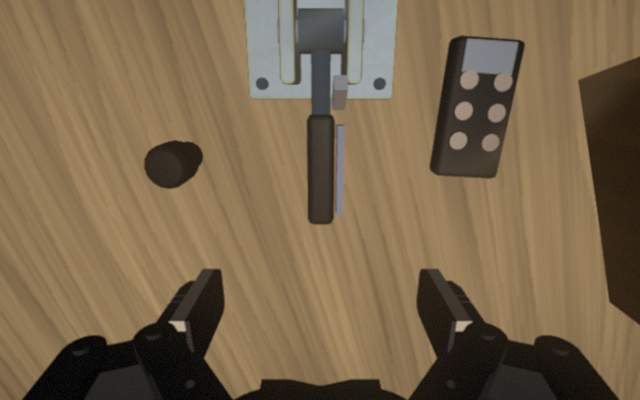

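The wrist view shows the lever fully down: its end is at (321,222), against about 227 predicted for 0.05 rad above level. The paddle is out again, the eyepiece and handset are undisturbed, and the gripper is clear, so I'm handing in.

```bash
python3 -c "
from rig import bot
print(bot.hand_in())"
```

```text
the job is handed in; nothing more can be done
None
```

The knob is parked in its notch, the lever is fully down with its paddle back out, the gripper is clear, and the job was handed in at about 24 s; the hand-in gave no verdict.

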